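# Line up the circuit breakers on the rail by width

## Task

Set the four circuit breakers on the mounting rail in order of width, the narrowest on the yellow mark next to the orange end stop and the widest farthest from it. Each must be centred on its own yellow mark, straddle the rail squarely (either way round) and stand flat on the plate, upright and let go. Do not tip a breaker over, and leave the screwdriver, battery and red connector where they are.

Things in the scene. Friction and masses are not known exactly. Their poses are not given: they have to be found in the camera images.
- breaker1: loose off-white one-pole breaker (1 black toggle), 18 mm wide (y), 85 long (x), about 110 g, upright. Origin: underside centre. Body 85 mm long up to z 44; on it a nose, x -22.5 to 22.5, z 44 to 70, full width: grip it closing along x, above the 20 mm shoulders. Toggles reach z 77. Under it two feet 9 mm high leave a 53 mm gap (along x) to straddle the rail.
- breaker2: loose off-white two-pole breaker (2 black toggles), 36 mm wide (y), 85 long (x), about 220 g, upright. Origin: underside centre. Body 85 mm long up to z 44; on it a nose, x -22.5 to 22.5, z 44 to 70, full width: grip it closing along x, above the 20 mm shoulders. Toggles reach z 77. Under it two feet 9 mm high leave a 53 mm gap (along x) to straddle the rail.
- breaker3: loose off-white three-pole breaker (3 black toggles), 54 mm wide (y), 85 long (x), about 330 g, upright. Origin: underside centre. Body 85 mm long up to z 44; on it a nose, x -22.5 to 22.5, z 44 to 70, full width: grip it closing along x, above the 20 mm shoulders. Toggles reach z 77. Under it two feet 9 mm high leave a 53 mm gap (along x) to straddle the rail.
- breaker4: loose off-white four-pole breaker (4 black toggles), 72 mm wide (y), 85 long (x), about 440 g, upright. Origin: underside centre. Body 85 mm long up to z 44; on it a nose, x -22.5 to 22.5, z 44 to 70, full width: grip it closing along x, above the 20 mm shoulders. Toggles reach z 77. Under it two feet 9 mm high leave a 53 mm gap (along x) to straddle the rail.
- mark_a: yellow strip 136 x 8 mm, one of four in a row, 85 mm apart (letters do not tell the order), across a fixed grey plate (140 x 420 mm, 4 thick) under an aluminium rail 35 mm wide, 7.5 high over the plate. Origin: on the rail's centre line, on the plate's top, 4 mm above the table. x along the strip, y along the rail. A seated breaker's feet stand on the plate either side of the rail.
- mark_b: yellow strip 136 x 8 mm, one of four in a row, 85 mm apart (letters do not tell the order), across a fixed grey plate (140 x 420 mm, 4 thick) under an aluminium rail 35 mm wide, 7.5 high over the plate. Origin: on the rail's centre line, on the plate's top, 4 mm above the table. x along the strip, y along the rail. A seated breaker's feet stand on the plate either side of the rail.
- mark_c: yellow strip 136 x 8 mm, one of four in a row, 85 mm apart (letters do not tell the order), across a fixed grey plate (140 x 420 mm, 4 thick) under an aluminium rail 35 mm wide, 7.5 high over the plate. Origin: on the rail's centre line, on the plate's top, 4 mm above the table. x along the strip, y along the rail. A seated breaker's feet stand on the plate either side of the rail.
- mark_d: yellow strip 136 x 8 mm, one of four in a row, 85 mm apart (letters do not tell the order), across a fixed grey plate (140 x 420 mm, 4 thick) under an aluminium rail 35 mm wide, 7.5 high over the plate. Origin: on the rail's centre line, on the plate's top, 4 mm above the table. x along the strip, y along the rail. A seated breaker's feet stand on the plate either side of the rail.
- stop_orange: fixed orange end stop, 56 mm (x) by 14 mm (y), 36 mm high, on one end of the rail (either end; a like black one is on the other). Origin: centre of its underside, on the rail's centre line, 4 mm above the table; y runs along the rail (either sense). The nearest mark is 62.5 mm away.
- screwdriver: bystander: screwdriver with a red handle lying on the table to the left; leave it alone
- battery: bystander: black and yellow drill battery, 75 x 110 x 62 mm, on the table to the right; leave it alone
- connector: bystander: red and grey industrial connector, 130 mm long, lying on the table at the far left; leave it alone
There are look-alikes about, which are no part of the job. Leave any purple look-alike of the breaker4 alone. What is shaped like the breaker3 but green is not meant.

How it is judged:
By the outcome, as a careful person would: the job done as asked, in the order asked, and still so for the second after the job is handed in, with the robot touching nothing.
It also fails if it takes over 90 s, if anything falls off the work surface, if the arm or the gripper's body presses on something with over 40 N, if the wrist force passes 120 N, or if a joint passes its speed limit or range.

## Robot

A 6-joint arm with a two-finger parallel gripper is mounted at the origin on the work surface. World frame = base frame: x ahead of the robot, y to its left, z up, the work surface at z = 0. Lengths are in m, angles in rad, forces in N, time in s.
With the tool pointing down it reaches from about 0.35 to 0.975 m from the base axis. Payload 4.9 kg.
Tool frame: the origin (TCP) lies at the very end of the fingers, on their centre line; the grasp point (between the pads) lies 19 mm behind it (ctrl.grip_point_offset is the distance from the TCP to the grasp point, in m); z points along the fingers, y is the line along which they close (so a half turn about z gives the same grasp; the last joint's range is limited). The gripper opens to 85 mm and grips with 20 to 120 N. Pads are 22 mm wide; open, the fingers measure 114 mm over their backs; the gripper's body (76 mm by 85 mm) begins 54 mm behind the grasp point. The pads swing forward as they close: fully open they stand 13 mm farther back than shut.
Start: joints at [-1.239, 0.053, 1.613, -0, 1.476, -0.119], TCP at [0.272, -0.563, 0.231] pointing down, gripper open.
Joint ranges: [-3.01, 3.01], [-1.01, 2.22], [0.06, 2.58], [-1.02, 4.17], [0.09, 2.62], [-3.14, 3.14]. Speed limits (rad/s): [2.57, 2.57, 3.14, 3.14, 3.14, 3.14].

## Interface

Orientations are given as a rotation vector (axis times angle).
In Python, from station import ctrl gives the robot as it stands.
- The arm moves only by the tool send_rows, never from a script. Its argument "rows" is a list of rows, each a list of 3 entries, a list of its own where there are three numbers: the finger opening in cm, from 0 to 8.54, then the shift along the tool's x, y, z in cm, then the turn about the tool's z in degrees. A call has 1 to 10 rows; each row shifts and turns the commanded pose from where the row before left it, along the tool's axes as they then stand; what a row does not reach is not made up. A row lasts 1/8 s, in which the tool goes at most 62.5 mm and 10.7 degrees, less where a joint would pass 70% of its speed; a pose out of reach is approached as far as the arm can. A call with a gripper value outside its range is refused whole. The fingers move at their own pace and stop on an object; "newtons" is the grip in N (left out, the last holds). Time passes only in rows, so rows that do not move let the fingers close. It gives the time, the measured TCP pose, the force, the opening and the grip force at its end, in the units of the state.
- ctrl.get_obs(): the state, without advancing time (a new reading comes with each control period).
- ctrl.get_image(name): name is "scene" or "top" or "wrist"; returns a dict with "frame" (480x640x3 uint8, red, green, blue), "range_z" (480x640 float32, m along the optical axis (not along the pixel's ray), 0 where there is no reading), "fx", "fy", "cx", "cy" (pixels), "k1" (the pictures are not rectified: a ray, as slopes to the right and down, at radius r is drawn at 1 + k1 r^2 times it, then the intrinsics apply), "cam_to_world" (4x4, takes a point from camera to world coordinates). Camera axes: x right, y down, z forward; pixel columns grow to the right and rows downward; lengths in m; the calibration is good to about 2 mm. A picture is of the moment at which its call begins.
- ctrl.finish_job(): hands the job in; it is judged then, once.
The state is a dict: "t": time; "q": joint angles; "dq": joint speeds; "effort": joint torques, N m; "tool_pos": TCP position; "tool_rot": TCP orientation; "contact_force": force on the tool from outside, world axes, zero at the start; "wrist_torque": the same for the moment, N m; "opening": finger opening in m; "grip_force": force on a finger pad.
Only numpy, scipy, OpenCV 4.12 (cv2) and the standard library are available. Lean on these libraries where they do the work, as an engineer would, in place of code of your own. Each camera call takes 0.05 s, during which the arm holds its last target. There are 200 camera calls.

## Working session

There is one attempt and no reset: what is moved stays moved. The work goes in short steps, Python scripts to look and compute and a tool call to move; the robot and the scene stay as the last step left them, time stands still between calls to the robot, and variables do not carry over. Pictures are saved under pics/ and viewed, at most 14 in all, crops included, and the job is handed in when it is done.

Besides the shell and the picture viewer there is one more tool, called after "Request:" in YAML: its name, and indented under it one key for each argument. send_rows: Moves the arm, as the interface text tells. Its arguments: {"type":"object","properties":{"rows":{"type":"array","items":{"type":"array"}},"newtons":{"type":"number"}},"required":["rows"]}

```bash
ls; mkdir -p pics; python3 - <<'E'
from station import ctrl
import cv2,numpy as np
for n in("top","scene"):
    d=ctrl.get_image(n); cv2.imwrite(f"pics/{n}0.png",d["frame"][:,:,::-1]); np.savez(f"{n}0.npz",**d)
    print(n,d["fx"],d["cx"],d["cy"],d["k1"],np.round(d["cam_to_world"],3).tolist())
print(ctrl.get_obs())
E
```

```text
pics
top 481.654262230134 315.01257343294105 238.0093597217324 -0.002560589652733813 [[0.005, -0.998, 0.061, 0.404], [-1.0, -0.005, 0.01, -0.005], [-0.01, -0.061, -0.998, 1.359], [0.0, 0.0, 0.0, 1.0]]
scene 584.3761644173728 321.5494988976346 235.66012577503855 -0.07484731585042319 [[0.328, 0.782, -0.53, 1.123], [0.945, -0.272, 0.184, -0.225], [-0.0, -0.561, -0.828, 1.076], [0.0, 0.0, 0.0, 1.0]]
{'t': 0.1, 'q': array([-1.23902214e+00,  5.33391919e-02,  1.61416420e+00,  7.62735064e-07,
        1.47601245e+00, -1.18991956e-01]), 'dq': array([-0.00034114, -0.0019273 , -0.00216965, -0.00050695, -0.0018734 ,
       -0.00043962]), 'effort': array([ 6.98194390e-05, -3.94904315e+01, -3.71362996e+01, -4.52335121e-05,
        3.96241856e-03, -6.27806628e-06]), 'tool_pos': array([ 0.27210251, -0.56202535,  0.2301515 ]), 'tool_rot': array([-3.06027327e+00, -7.01654880e-01,  3.19414071e-04]), 'contact_force': array([0.25015429, 0.49542065, 0.25436872]), 'wrist_torque': array([-0.02226237,  0.02212864,  0.01133601]), 'grip_force': 0.0, 'opening': 0.08571460863960449}
```

View pics/top0.png

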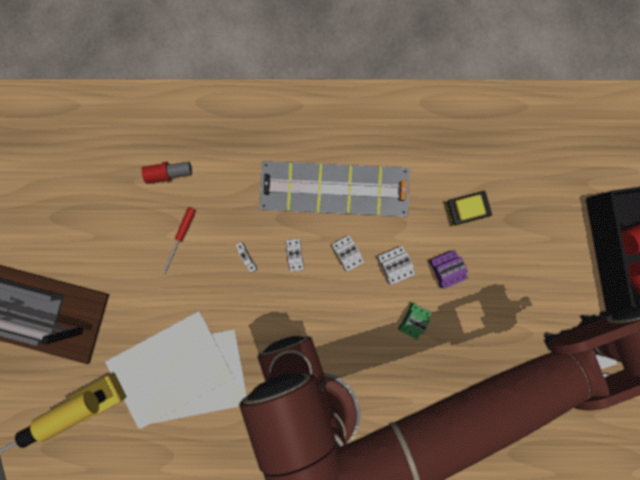

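View pics/scene0.png

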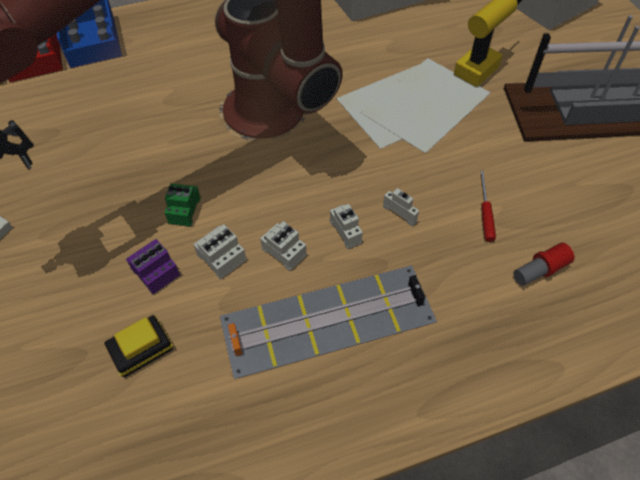

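```bash
cat > h.py <<'E'
import cv2,numpy as np
def rays(d,uv):
    uv=np.asarray(uv,float).reshape(-1,2)
    p=(uv-[d["cx"],d["cy"]])/[d["fx"],d["fy"]]; s=p.copy()
    for _ in range(8): s=p/(1+d["k1"]*(s**2).sum(1,keepdims=True))
    return np.c_[s,np.ones(len(s))]
def plane(d,uv,z):
    T=d["cam_to_world"]; r=rays(d,uv)@T[:3,:3].T; o=T[:3,3]
    return o+r*((z-o[2])/r[:,2])[:,None]
def cloud(d):
    v,u=np.mgrid[:480,:640]; r=rays(d,np.c_[u.ravel(),v.ravel()])*d["range_z"].reshape(-1,1)
    T=d["cam_to_world"]; return (r@T[:3,:3].T+T[:3,3]).reshape(480,640,3)
def rect(p):
    (c,(w,h),a)=cv2.minAreaRect((p[:,:2]*1000).astype(np.float32)); 
    if w<h: w,h,a=h,w,a+90
    return np.round(c,1),round(w,1),round(h,1),round((a+90)%180-90,1)
def hsv(d): return cv2.cvtColor(d["frame"],cv2.COLOR_RGB2HSV)
E
python3 - <<'E'
from h import *
for n in("top","scene"):
    d=dict(np.load(n+"0.npz")); P=cloud(d); H=hsv(d); print(n)
    ok=(P[...,0]>.3)&(P[...,0]<.8)&(abs(P[...,1])<.35)&(d["range_z"]>0)
    def comps(m,mn,f):
        k,l,s,c=cv2.connectedComponentsWithStats((m&ok).astype(np.uint8))
        for i in range(1,k):
            if s[i,4]>=mn: f(l==i,s[i,4],c[i])
    comps((P[...,2]>.025)&(P[...,2]<.1)&(H[...,1]<90),60,lambda m,a,c:print(" obj",np.round(c),a,rect(P[m]),np.round(np.percentile(P[m][:,2],95),3), "nose",rect(P[m&(P[...,2]>.058)]) if (m&(P[...,2]>.058)).sum()>5 else 0))
    yl=(H[...,0]>22)&(H[...,0]<35)&(H[...,1]>120)&(H[...,2]>100)&(P[...,2]<.02)
    comps(yl,12,lambda m,a,c:print(" yel",np.round(c),a,rect(plane(d,np.argwhere(m)[:,::-1],.004))))
    og=(H[...,0]>4)&(H[...,0]<14)&(H[...,1]>170)&(H[...,2]>120)
    comps(og,15,lambda m,a,c:print(" org",np.round(c),a,rect(plane(d,np.argwhere(m)[:,::-1],.04))))
E
```

```text
top
 obj [267. 184.] 115 (array([634.8, 144.1]), 55.2, 14.0, -2.1) 0.044 nose 0
 obj [348. 253.] 640 (array([442.8, -82.1]), 85.0, 54.4, 29.3) 0.077 nose (array([442.7, -82.1]), 54.3, 44.8, -60.9)
 obj [295. 255.] 424 (array([437.3,  63.1]), 85.0, 36.1, 8.3) 0.076 nose (array([437.4,  63.1]), 45.2, 36.1, 8.3)
 obj [246. 257.] 253 (array([431.1, 197.2]), 85.4, 18.3, 29.7) 0.075 nose (array([431. , 197.2]), 45.6, 18.3, 29.7)
 obj [397. 265.] 885 (array([ 410.8, -214.3]), 84.9, 73.0, 23.5) 0.077 nose (array([ 410.8, -214.5]), 72.5, 44.9, -66.0)
 obj [444. 271.] 116 (array([ 395.6, -338.2]), 33.7, 29.1, -68.4) 0.079 nose (array([ 395.6, -338.2]), 33.7, 29.1, -68.4)
 yel [290. 170.] 26 (array([678.8,  81.3]), 42.9, 4.3, -5.2)
 yel [320. 173.] 24 (array([674.7,  -2.6]), 40.2, 2.8, 0.3)
 yel [350. 174.] 27 (array([672.1, -87.8]), 40.2, 2.8, 0.0)
 yel [380. 175.] 29 (array([ 666.7, -172.9]), 40.1, 2.8, -0.2)
 yel [288. 201.] 29 (array([590. ,  84.8]), 42.8, 2.8, 0.5)
 yel [318. 202.] 29 (array([ 5.875e+02, -2.000e-01]), 42.7, 2.8, 0.3)
 yel [348. 203.] 29 (array([583.5, -85.1]), 45.6, 2.8, 0
[... 785 characters left out ...]
45.6, 7.7, -3.5)
 yel [341. 294.] 69 (array([588. ,   2.4]), 45.2, 7.2, -1.9)
 yel [301. 305.] 75 (array([584.3, -82.4]), 46.3, 7.4, -2.7)
 yel [386. 301.] 31 (array([634.4,  85.8]), 20.5, 6.7, -2.6)
 yel [261. 316.] 76 (array([ 580.4, -167.4]), 46.9, 7.4, -2.2)
 yel [347. 312.] 30 (array([6.313e+02, 6.000e-01]), 19.6, 6.6, -3.7)
 yel [394. 320.] 86 (array([679. ,  83.5]), 51.4, 7.5, -2.0)
 yel [307. 323.] 30 (array([627.5, -84.3]), 20.2, 6.4, 1.4)
 yel [354. 331.] 90 (array([674.9,  -1.5]), 50.8, 7.6, -2.2)
 yel [266. 334.] 30 (array([ 623.6, -169.3]), 20.2, 5.8, -3.4)
 yel [313. 342.] 89 (array([671.4, -86. ]), 49.7, 7.6, -1.5)
 yel [272. 354.] 92 (array([ 667.3, -171.2]), 50.6, 7.2, -1.8)
```

```bash
cat >> h.py <<'E'
from scipy.spatial.transform import Rotation as R
def go(o,x,y,yaw,z):
    "x,y,z mm, yaw deg of tool y; prints turn first (deg), then shift cm in tool axes after the turn"
    M=R.from_rotvec(o["tool_rot"]).as_matrix()
    cur=np.degrees(np.arctan2(M[1,1],M[0,1])); t=(cur-yaw+90)%180-90
    if abs(cur)<90 and abs(yaw)<90: t=cur-yaw
    M2=M@R.from_euler("z",t,degrees=True).as_matrix()
    D=(np.array([x,y,z])/1000-o["tool_pos"])*100
    print("t %.1f yaw %.2f pos"%(o["t"],cur),np.round(o["tool_pos"]*1000,1),"turn %.2f"%t,"shift after turn",np.round(M2.T@D,2),"before",np.round(M.T@D,2), "tilt",np.round(M[:2,2],4))
E
python3 - <<'E'
from h import *
from station import ctrl
go(ctrl.get_obs(),411,-214.5,23.5,200)
E
```

```text
t 0.1 yaw -64.17 pos [ 272.1 -562.   230.2] turn -87.67 shift after turn [26.33 26.59  3.07] before [ 27.64 -25.22   3.07] tilt [-0.0006  0.0018]
```

Request:
send_rows:
  rows:
    - [8.5,[0,0,0],-9.7]
    - [8.5,[0,0,0],-9.7]
    - [8.5,[0,0,0],-9.7]
    - [8.5,[0,0,0],-9.7]
    - [8.5,[0,0,0],-9.8]
    - [8.5,[0,0,0],-9.8]
    - [8.5,[0,0,0],-9.8]
    - [8.5,[0,0,0],-9.8]
    - [8.5,[0,0,0],-9.7]

```text
t: 1.23
tool_pos: [0.2722, -0.5622, 0.2305]
tool_rot: [-1.714, -2.632, -0.001]
contact_force: [-0.5, -0.2, 0.8]
opening: 0.0854
grip_force: 0.0
```

Request:
send_rows:
  rows:
    - [8.5,[3.3,3.3,0.4],0]
    - [8.5,[3.3,3.3,0.4],0]
    - [8.5,[3.3,3.3,0.4],0]
    - [8.5,[3.3,3.3,0.4],0]
    - [8.5,[3.3,3.3,0.4],0]
    - [8.5,[3.3,3.3,0.4],0]
    - [8.5,[3.3,3.3,0.4],0]
    - [8.5,[3.2,3.5,0.3],0]
    - [8.5,[0,0,0],0]
    - [8.5,[0,0,0],0]

```text
t: 2.48
tool_pos: [0.411, -0.2153, 0.2001]
tool_rot: [-1.721, -2.628, 0.001]
contact_force: [-0.6, -1.0, -0.6]
opening: 0.085
grip_force: 0.0
```

```bash
python3 - <<'E'
from h import *
from station import ctrl
d=ctrl.get_image("wrist"); np.savez("w0.npz",**d); cv2.imwrite("pics/w0.png",d["frame"][:,:,::-1])
go(ctrl.get_obs(),411,-214.5,23.5,200)
print(np.round(d["cam_to_world"],3).tolist(),d["fx"],d["k1"])
E
```

```text
t 2.5 yaw 23.49 pos [ 410.9 -215.8  200.2] turn -0.01 shift after turn [0.12 0.06 0.02] before [0.12 0.06 0.02] tilt [-0.0004 -0.0002]
[[0.917, 0.385, 0.103, 0.386], [0.399, -0.885, -0.239, -0.155], [-0.001, 0.261, -0.965, 0.344], [0.0, 0.0, 0.0, 1.0]] 355.14866273864027 -0.035899019764578
```

View pics/w0.png

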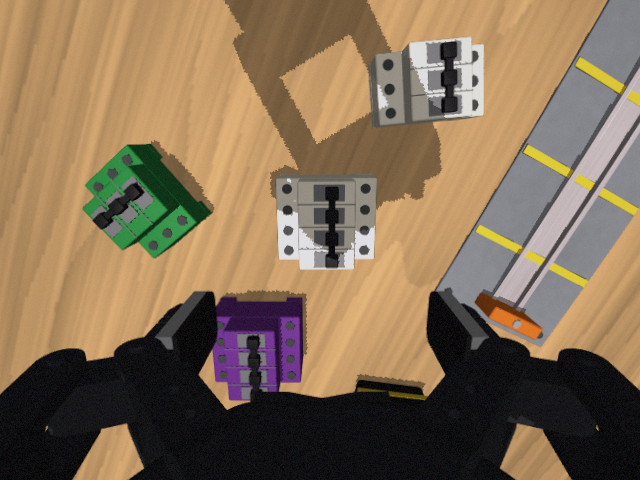

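```bash
cat >> h.py <<'E'
def objs(d,rad=.12,near=None,lo=.025):
    P=cloud(d); H=hsv(d)
    m=(P[...,2]>lo)&(P[...,2]<.09)&(d["range_z"]>0)&(H[...,1]<90)
    k,l,s,c=cv2.connectedComponentsWithStats(m.astype(np.uint8)); out=[]
    for i in range(1,k):
        if s[i,4]<300: continue
        q=P[l==i]
        if near is not None and np.hypot(*(q[:,:2].mean(0)-near))>rad: continue
        n=q[q[:,2]>.06]
        print("obj",np.round(c[i]),s[i,4],rect(q),"nose",rect(n) if len(n)>5 else 0,"top",np.round(np.percentile(q[:,2],[50,90,99]),4))
def yels(d,z=.004):
    P=cloud(d); H=hsv(d)
    m=(H[...,0]>22)&(H[...,0]<35)&(H[...,1]>120)&(H[...,2]>100)&(P[...,2]<.02)&(P[...,0]>.53)&(P[...,0]<.72)
    k,l,s,c=cv2.connectedComponentsWithStats(m.astype(np.uint8))
    for i in range(1,k):
        if s[i,4]>=60: print("yel",np.round(c[i]),s[i,4],rect(plane(d,np.argwhere(l==i)[:,::-1],z)))
E
python3 - <<'E'
from h import *
d=dict(np.load("w0.npz")); objs(d); yels(d)
E
```

```text
obj [429.  82.] 8462 (array([446.4, -79.8]), 85.9, 54.3, 29.3) nose (array([446.5, -79.8]), 54.3, 46.1, -61.1) top [0.0702 0.075  0.0787]
obj [122. 207.] 1716 (array([ 263. , -262.3]), 50.2, 44.6, 62.2) nose (array([ 263. , -262.3]), 50.2, 44.6, 62.2) top [0.0722 0.0781 0.079 ]
obj [326. 220.] 8611 (array([ 414.5, -212. ]), 85.2, 72.4, 23.5) nose (array([ 414.6, -212.1]), 72.2, 45.1, -66.2) top [0.0703 0.0724 0.0785]
obj [252. 364.] 1452 (array([ 404.3, -355.2]), 67.8, 44.2, -66.7) nose (array([ 404.3, -355.2]), 67.8, 44.2, -66.7) top [0.0721 0.0781 0.0791]
yel [600.  75.] 567 (array([593.1,   2.1]), 54.4, 8.5, -2.6)
yel [634.  97.] 119 (array([6.341e+02, 4.000e-01]), 15.0, 7.8, -2.4)
yel [548. 161.] 493 (array([589.1, -83.3]), 54.2, 8.4, -2.5)
yel [584. 182.] 163 (array([633. , -85.1]), 20.1, 7.9, -2.3)
yel [618. 201.] 362 (array([676.2, -87.1]), 45.9, 8.2, -2.4)
yel [499. 239.] 409 (array([ 585.3, -168.7]), 54.3, 7.9, -2.0)
yel [535. 257.] 140 (array([ 629.4, -170.6]), 20.4, 7.2, -2.0)
yel [568. 275.] 312 (array([ 672.5, -172.5]), 45.5, 8.1, -2.8)
```

```bash
python3 - <<'E'
from h import *
from station import ctrl
go(ctrl.get_obs(),414.6,-212.1,23.5,100)
E
```

```text
t 2.5 yaw 23.49 pos [ 410.9 -215.8  200.2] turn -0.01 shift after turn [ 0.19  0.49 10.02] before [ 0.19  0.49 10.02] tilt [-0.0004 -0.0002]
```

Request:
send_rows:
  rows:
    - [8.5,[0.1,0.25,4],0]
    - [8.5,[0.1,0.25,4],0]
    - [8.5,[0,0,2],0]
    - [8.5,[0,0,0],0]

```text
t: 3.02
tool_pos: [0.4133, -0.2116, 0.0983]
tool_rot: [-1.722, -2.622, -0.0]
contact_force: [0.0, -0.4, 0.3]
opening: 0.0849
grip_force: 0.0
```

```bash
python3 - <<'E'
from h import *
from station import ctrl
d=ctrl.get_image("wrist"); np.savez("w1.npz",**d); cv2.imwrite("pics/w1.png",d["frame"][:,:,::-1])
objs(d)
go(ctrl.get_obs(),414.6,-212.1,23.5,46)
P=cloud(d)
E
```

```text
obj [475.  59.] 18814 (array([446.8, -79.9]), 86.1, 54.1, 28.7) nose (array([447.3, -81. ]), 51.0, 46.3, -60.7) top [0.0701 0.0738 0.0786]
obj [322. 261.] 18645 (array([ 414.6, -211.7]), 85.3, 72.3, 24.0) nose (array([ 414.4, -211.5]), 71.6, 45.3, -66.2) top [0.0704 0.0723 0.0785]
obj [ 24. 239.] 2267 (array([ 268.6, -257.4]), 40.4, 36.2, -30.0) nose (array([ 268.6, -257.4]), 40.4, 36.2, -30.0) top [0.0719 0.078  0.0789]
t 3.1 yaw 23.43 pos [ 414.4 -212.1  100. ] turn -0.07 shift after turn [-0.01  0.03  5.4 ] before [-0.01  0.03  5.4 ] tilt [-0.0011  0.0007]
```

View pics/w1.png

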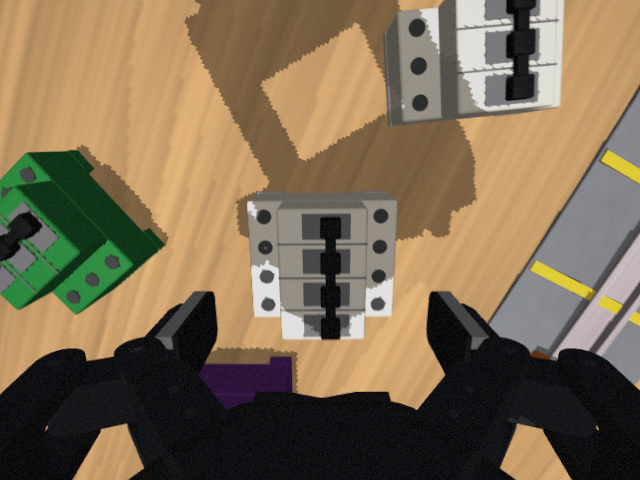

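Request:
send_rows:
  rows:
    - [8.5,[0,0,2.5],0]
    - [8.5,[0,0,2],0]
    - [8.5,[0,0,0.9],0]
    - [4,[0,0,0],0]
    - [4,[0,0,0],0]
    - [4,[0,0,0],0]
    - [4,[0,0,0],0]
    - [4,[0,0,0],0]
  newtons: 60

```text
t: 4.08
tool_pos: [0.416, -0.2123, 0.0479]
tool_rot: [1.72, 2.625, -0.001]
contact_force: [-1.1, 0.2, 4.8]
opening: 0.0435
grip_force: 63.7
```

```bash
python3 - <<'E'
from h import *
from station import ctrl
d=ctrl.get_image("wrist"); np.savez("w2.npz",**d); cv2.imwrite("pics/w2.png",d["frame"][:,:,::-1])
objs(d)
print(ctrl.get_obs())
go(ctrl.get_obs(),414.6,-212.1,23.5,46)
E
```

```text
obj [519.  51.] 22988 (array([448.2, -83.7]), 85.2, 45.4, 29.2) nose (array([451.2, -89.7]), 45.4, 31.8, 29.2) top [0.069  0.0727 0.0784]
obj [321. 290.] 30565 (array([ 416.6, -211.3]), 85.1, 72.7, 23.6) nose (array([ 416.1, -209.8]), 71.2, 69.5, 23.2) top [0.0709 0.0777 0.0885]
{'t': 4.125, 'q': array([-6.31181708e-01, -1.40318657e-01,  2.12481973e+00, -4.50500376e-04,
        1.15422041e+00, -1.04181245e+00]), 'dq': array([ 0.00013623,  0.00010768, -0.00112466, -0.0001532 ,  0.00123795,
        0.00059713]), 'effort': array([ 3.83779295e-01, -2.34072733e+01, -2.92149514e+01,  2.98675904e-01,
       -1.18933157e-01,  6.69776229e-03]), 'tool_pos': array([ 0.41601189, -0.21230881,  0.04790134]), 'tool_rot': array([ 1.72008688e+00,  2.62545780e+00, -8.76254448e-04]), 'contact_force': array([-1.2022353 , -0.41833103,  5.91865761]), 'wrist_torque': array([-0.114793  ,  0.20938862,  0.04075655]), 'grip_force': 63.715152740478516, 'opening': 0.043274423412355933}
t 4.1 yaw 23.54 pos [ 416.  -212.3   47.9] turn 0.04 shift after turn [ 0.08 -0.12  0.19] before [ 0.08 -0.12  0.19] tilt [ 0.0021 -0.002 ]
```

View pics/w2.png

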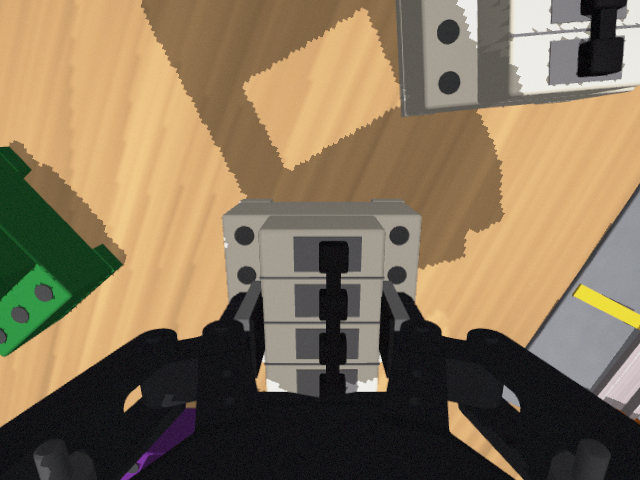

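Request:
send_rows:
  rows:
    - [4,[0,0,-2],0]
    - [4,[0,0,-4],0]
    - [4,[0,0,-5],0]
    - [4,[0,0,0],8.6]
    - [4,[0,0,0],8.6]
    - [4,[0,0,0],8.7]
    - [4,[0,0,0],0]
    - [4,[0,0,0],0]

```text
t: 5.12
tool_pos: [0.4146, -0.211, 0.1555]
tool_rot: [-2.264, -2.176, 0.0]
contact_force: [-0.4, 0.1, -3.7]
opening: 0.0439
grip_force: 62.6
```

```bash
python3 - <<'E'
from h import *
from station import ctrl
o=ctrl.get_obs();print(o["opening"],o["grip_force"],o["contact_force"])
go(o,637,30,-2.4,158)
E
```

```text
0.04394647153675181 62.64878511428833 [-0.42873098  0.06382618 -3.72134765]
t 5.1 yaw -2.25 pos [ 414.6 -211.   155.5] turn 0.15 shift after turn [25.01 21.22 -0.25] before [24.95 21.28 -0.25] tilt [-0.0011  0.0009]
```

Request:
send_rows:
  rows:
    - [4,[2,2,0],0.2]
    - [4,[4,3.5,0],0]
    - [4,[4,3.5,0],0]
    - [4,[4,3.5,0],0]
    - [4,[4,3.5,0],0]
    - [4,[4,3.2,0],0]
    - [4,[3,2,0],0]
    - [4,[0,0,0],0]
    - [4,[0,0,0],0]

```text
t: 6.25
tool_pos: [0.6374, 0.0287, 0.1556]
tool_rot: [-2.269, -2.172, 0.002]
contact_force: [-0.2, -0.5, -4.5]
opening: 0.0436
grip_force: 63.1
```

```bash
python3 - <<'E'
from h import *
from station import ctrl
d=ctrl.get_image("wrist"); np.savez("w3.npz",**d); cv2.imwrite("pics/w3.png",d["frame"][:,:,::-1])
yels(d); objs(d,lo=.09) if 0 else 0
P=cloud(d);H=hsv(d)
o=ctrl.get_obs();go(o,640,85,-2.4,158)
# held breaker: shoulder/nose top points
z0=o["tool_pos"][2]
m=(P[...,2]<z0+.035)&(P[...,2]>z0-.01)&(d["range_z"]>0)&(d["frame"].min(2)>85)
q=P[m]; print(m.sum(),rect(q),np.percentile(q[:,2],[5,50,95]))
E
```

```text
yel [263. 156.] 641 (array([593.3,  86.4]), 49.9, 8.0, -2.7)
yel [317. 156.] 284 (array([636.4,  84.8]), 23.6, 7.1, -2.6)
yel [369. 156.] 671 (array([679.5,  82.6]), 49.8, 8.0, -2.4)
t 6.3 yaw -2.57 pos [637.3  28.3 155.7] turn -0.17 shift after turn [ 5.67  0.04 -0.23] before [ 5.67  0.02 -0.23] tilt [-0.0012 -0.0002]
18093 (array([638.5,  30.1]), 85.5, 72.3, -2.0) [0.15163561 0.17803293 0.17940857]
```

View pics/w3.png

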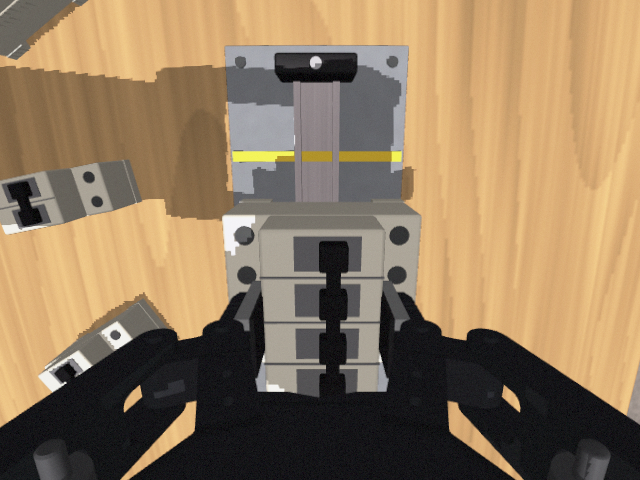

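Request:
send_rows:
  rows:
    - [4,[2,-0.1,0],0]
    - [4,[2.5,-0.1,0],0]
    - [4,[0.95,0,3],0]
    - [4,[0,0,4],0]
    - [4,[0,0,1.5],0]
    - [4,[0,0,0],0]
    - [4,[0,0,0],0]

```text
t: 7.18
tool_pos: [0.6398, 0.0834, 0.0735]
tool_rot: [2.27, 2.169, 0.004]
contact_force: [-0.1, 0.8, -3.6]
opening: 0.0437
grip_force: 62.8
```

```bash
python3 - <<'E'
from h import *
from station import ctrl
o=ctrl.get_obs();go(o,635.3,83.0,-2.5,52)
E
```

```text
t 7.2 yaw -2.59 pos [639.8  83.4  73.5] turn -0.09 shift after turn [-0.06 -0.45  2.14] before [-0.06 -0.45  2.14] tilt [0.0034 0.0002]
```

Request:
send_rows:
  rows:
    - [4,[0,-0.45,0.5],0]
    - [4,[-0.05,0,0.8],0]
    - [4,[0,0,0.5],0]
    - [4,[0,0,0.2],0]
    - [4,[0,0,0.1],0]
    - [4,[0,0,0],0]

```text
t: 7.92
tool_pos: [0.6342, 0.0832, 0.052]
tool_rot: [2.27, 2.171, 0.0]
contact_force: [-4.9, 0.8, 5.3]
opening: 0.0442
grip_force: 64.1
```

```bash
python3 - <<'E'
from h import *
from station import ctrl
o=ctrl.get_obs();go(o,635.3,83.0,-2.5,52); print(o["contact_force"])
E
```

```text
t 7.9 yaw -2.56 pos [634.2  83.2  52. ] turn -0.06 shift after turn [-0.02  0.11 -0.  ] before [-0.02  0.11 -0.  ] tilt [ 0.0002 -0.0001]
[-4.92658715  0.80917696  5.33262696]
```

Request:
send_rows:
  rows:
    - [6,[0,0,0],0]
    - [8.5,[0,0,0],0]
    - [8.5,[0,0,-0.5],0]
    - [8.5,[0,0,-3],0]
    - [8.5,[0,0,-5],0]
    - [8.5,[-2,0,-5],0]
    - [8.5,[-3,0,0],0]
    - [8.5,[0,0,0],0]
    - [8.5,[0,0,0],0]

```text
t: 9.05
tool_pos: [0.6312, 0.0336, 0.1846]
tool_rot: [-2.27, -2.17, 0.001]
contact_force: [0.4, 0.5, -0.2]
opening: 0.0851
grip_force: 0.0
```

```bash
python3 - <<'E'
from h import *
from station import ctrl
d=ctrl.get_image("wrist"); np.savez("w4.npz",**d); cv2.imwrite("pics/w4.png",d["frame"][:,:,::-1])
yels(d); objs(d)
o=ctrl.get_obs();go(o,447,-80.2,29.2,150)
E
```

```text
yel [258. 160.] 183 (array([577.2,  87. ]), 18.0, 7.9, -2.8)
yel [389. 160.] 204 (array([694.5,  82.1]), 20.0, 7.0, -2.4)
yel [279. 252.] 424 (array([589.6,   1.1]), 50.0, 7.0, -2.6)
yel [324. 252.] 200 (array([632.6,  -0.8]), 23.0, 7.0, -2.6)
yel [370. 251.] 415 (array([676.1,  -2.8]), 49.0, 7.0, -2.6)
yel [282. 332.] 396 (array([585.5, -84.2]), 50.2, 8.0, -2.4)
yel [324. 332.] 162 (array([629.4, -86.7]), 23.5, 6.9, -2.6)
yel [366. 331.] 371 (array([672.2, -88.1]), 50.2, 8.0, -2.7)
obj [40. 26.] 4515 (array([435.7, 199.5]), 85.6, 18.8, 28.8) nose (array([435.6, 199.4]), 44.9, 18.5, 27.7) top [0.0462 0.0708 0.0775]
obj [324.  78.] 1326 (array([639., 147.]), 56.0, 14.7, -2.2) nose 0 top [0.0408 0.0419 0.0428]
obj [323. 162.] 10754 (array([635.3,  84.1]), 85.5, 71.9, -2.7) nose (array([635.3,  84.3]), 71.5, 45.2, 87.4) top [0.0744 0.0765 0.0825]
obj [ 92. 197.] 5013 (array([451.6,  67.5]), 66.1, 36.1, 7.7) nose (array([441.6,  66.2]), 46.0, 36.1, 7.7) top [0.0691 0.0722 0.0784]
obj [123. 332.] 1848 (array([439.2, -63.8]), 85.9, 21.6, 28.2) nose (array([441.6, -60. ]), 37.5, 16.6, 29.5) top [0.0466 0.0716 0.0781]
t 9.1 yaw -2.55 pos [631.1  33.9 184.3] turn -31.75 shift after turn [ -0.98 -21.63   3.46] before [-12.22 -17.88   3.46] tilt [-0.0016  0.0005]
```

View pics/w4.png

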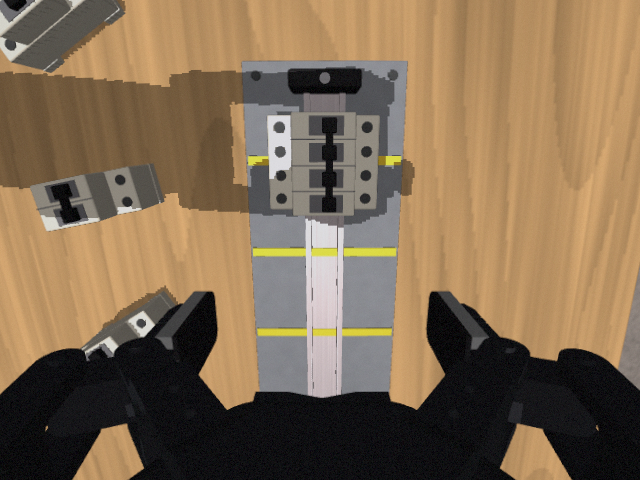

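Request:
send_rows:
  rows:
    - [8.5,[0,0,0],-10.5]
    - [8.5,[0,0,0],-10.6]
    - [8.5,[0,0,0],-10.6]
    - [8.5,[-0.2,-3.6,0.8],0]
    - [8.5,[-0.2,-4.5,0.8],0]
    - [8.5,[-0.2,-4.5,0.8],0]
    - [8.5,[-0.2,-4.5,1],0]
    - [8.5,[-0.2,-4.5,2],0]
    - [8.5,[0,0,0],0]
    - [8.5,[0,0,0],0]

```text
t: 10.35
tool_pos: [0.4482, -0.0802, 0.1315]
tool_rot: [1.591, 2.709, 0.001]
contact_force: [-0.1, 0.8, 0.5]
opening: 0.0851
grip_force: 0.0
```

```bash
python3 - <<'E'
from h import *
from station import ctrl
d=ctrl.get_image("wrist"); np.savez("w5.npz",**d)
objs(d)
o=ctrl.get_obs();go(o,446.7,-79.9,29.2,48)
E
```

```text
obj [433.  36.] 9692 (array([441. ,  65.5]), 84.8, 36.7, 8.2) nose (array([441.2,  64.2]), 45.5, 34.0, 8.9) top [0.0604 0.0722 0.0783]
obj [621. 166.] 3045 (array([604.8,  63.6]), 78.3, 39.6, -48.4) nose 0 top [0.0401 0.0492 0.0507]
obj [318. 242.] 10840 (array([446.5, -79.3]), 85.1, 54.3, 29.3) nose (array([446.4, -79.3]), 54.1, 45.2, -60.6) top [0.0702 0.0721 0.0784]
t 10.4 yaw 29.18 pos [448.9 -80.3 132. ] turn -0.02 shift after turn [ 0.14 -0.18  8.4 ] before [ 0.14 -0.18  8.4 ] tilt [ 0.0015 -0.0001]
```

Request:
send_rows:
  rows:
    - [8.5,[0.2,-0.2,3],0]
    - [8.5,[0,0,3],0]
    - [8.5,[0,0,1.7],0]
    - [8.5,[0,0,0.7],0]
    - [4,[0,0,0],0]
    - [4,[0,0,0],0]
    - [4,[0,0,0],0]
    - [4,[0,0,0],0]
    - [4,[0,0,0],0]
  newtons: 60

```text
t: 11.52
tool_pos: [0.4463, -0.0804, 0.0488]
tool_rot: [1.59, 2.706, 0.001]
contact_force: [0.1, -0.2, 5.5]
opening: 0.0437
grip_force: 63.7
```

```bash
python3 - <<'E'
from h import *
from station import ctrl
o=ctrl.get_obs();go(o,632.6,-56,-2.5,160)
E
```

```text
t 11.5 yaw 29.13 pos [446.3 -80.4  48.8] turn 31.63 shift after turn [  3.24  18.54 -11.07] before [ -6.96  17.48 -11.07] tilt [ 0.0027 -0.0011]
```

Request:
send_rows:
  rows:
    - [4,[0,0,-2],0]
    - [4,[0,0,-4],0]
    - [4,[0,0,-5],0]
    - [4,[0,0,0],10.5]
    - [4,[0,0,0],10.6]
    - [4,[0,0,0],10.5]
    - [4,[0.8,4,0],0]
    - [4,[0.8,5,0],0]
    - [4,[0.8,5,0],0]
    - [4,[0.8,4.5,0],0]

```text
t: 12.78
tool_pos: [0.6317, -0.0554, 0.1552]
tool_rot: [-2.267, -2.171, 0.003]
contact_force: [-0.5, -0.9, -2.1]
opening: 0.0438
grip_force: 63.0
```

Request:
send_rows:
  rows:
    - [4,[0,0,0],0]
    - [4,[0,0,0],0]

```text
t: 13.02
tool_pos: [0.6299, -0.0557, 0.1554]
tool_rot: [-2.267, -2.171, 0.003]
contact_force: [-0.0, -0.3, -3.6]
opening: 0.0441
grip_force: 63.4
```

```bash
cat >> h.py <<'E'
def held(d,o,mx,my,zs,L=85):
    P=cloud(d); z0=o["tool_pos"][2]
    m=(P[...,2]<z0+.035)&(P[...,2]>z0-.01)&(d["range_z"]>0)&(d["frame"].min(2)>85)
    k,l,s,c=cv2.connectedComponentsWithStats(m.astype(np.uint8)); i=1+np.argmax(s[1:,4])
    q=P[m&(abs(P[...,0]-o["tool_pos"][0])<.06)&(abs(P[...,1]-o["tool_pos"][1])<.06)]
    r=rect(q); off=r[0]-o["tool_pos"][:2]*1000; print("held",r,"off",np.round(off,1))
    return off
E
python3 - <<'E'
from h import *
from station import ctrl
d=ctrl.get_image("wrist"); np.savez("w6.npz",**d); o=ctrl.get_obs()
yels(d); f=held(d,o,0,0,0); go(o,632.6-f[0],-.9-f[1],-2.5,52.8)
cv2.imwrite("pics/w6.png",d["frame"][:,:,::-1])
E
```

```text
yel [243.  42.] 262 (array([576.7,  87.8]), 16.8, 7.7, -3.1)
yel [399.  42.] 319 (array([694.9,  82.5]), 19.9, 7.7, -2.1)
yel [268. 156.] 620 (array([589.4,   1.6]), 49.9, 7.2, -2.6)
yel [322. 156.] 296 (array([ 6.329e+02, -4.000e-01]), 24.4, 7.2, -2.5)
yel [375. 156.] 612 (array([676.3,  -2.2]), 49.6, 7.2, -2.3)
held (array([630.7, -54.8]), 85.4, 55.1, -2.4) off [0.9 1. ]
t 13.1 yaw -2.48 pos [629.8 -55.8 156. ] turn 0.02 shift after turn [ 5.39 -0.02 10.32] before [ 5.39 -0.02 10.32] tilt [-0.0027  0.0005]
```

View pics/w6.png

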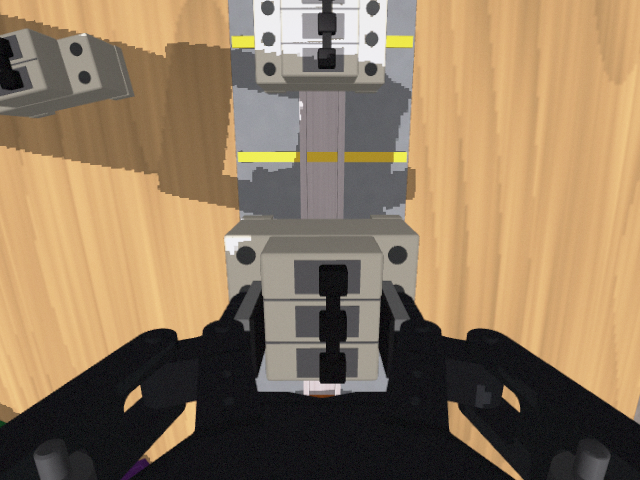

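Request:
send_rows:
  rows:
    - [4,[2,0,0],0]
    - [4,[2.5,0,1],0]
    - [4,[0.9,0,3],0]
    - [4,[0,0,3],0]
    - [4,[0,0,1.5],0]
    - [4,[0,0,0],0]
    - [4,[0,0,0],0]

```text
t: 13.95
tool_pos: [0.6346, -0.0021, 0.074]
tool_rot: [2.268, 2.171, 0.003]
contact_force: [-0.4, -1.0, -3.6]
opening: 0.0438
grip_force: 63.5
```

```bash
python3 - <<'E'
from h import *
from station import ctrl
o=ctrl.get_obs();go(o,631.7,-1.8,-2.5,52.8)
E
```

```text
t 13.9 yaw -2.49 pos [634.6  -2.1  74. ] turn 0.01 shift after turn [ 0.02 -0.3   2.12] before [ 0.02 -0.3   2.12] tilt [ 0.0027 -0.0002]
```

Request:
send_rows:
  rows:
    - [4,[0,-0.25,0.5],0]
    - [4,[0,0,0.8],0]
    - [4,[0,0,0.5],0]
    - [4,[0,0,0.2],0]
    - [4,[0,0,0.1],0]
    - [4,[0,0,0],0]

```text
t: 14.7
tool_pos: [0.6316, -0.0019, 0.0528]
tool_rot: [2.268, 2.173, 0.0]
contact_force: [-4.9, 0.6, 5.5]
opening: 0.0437
grip_force: 64.5
```

```bash
python3 - <<'E'
from h import *
from station import ctrl
o=ctrl.get_obs();go(o,631.7,-1.8,-2.5,52.8); print(o["contact_force"])
E
```

```text
t 14.7 yaw -2.46 pos [631.6  -1.9  52.8] turn 0.04 shift after turn [0.01 0.01 0.  ] before [0.01 0.01 0.  ] tilt [ 0.0006 -0.0002]
[-4.91144727  0.59950256  5.52367054]
```

Spot on. Release, rise, look, and plan breaker 2.

Request:
send_rows:
  rows:
    - [6,[0,0,0],0]
    - [8.5,[0,0,0],0]
    - [8.5,[0,0,-0.5],0]
    - [8.5,[0,0,-3],0]
    - [8.5,[0,0,-5],0]
    - [8.5,[-2,0,-5],0]
    - [8.5,[-3,0,0],0]
    - [8.5,[0,0,0],0]
    - [8.5,[0,0,0],0]

```text
t: 15.82
tool_pos: [0.6285, -0.0513, 0.1855]
tool_rot: [-2.268, -2.172, 0.001]
contact_force: [-0.1, 0.2, 0.1]
opening: 0.0849
grip_force: 0.0
```

```bash
python3 - <<'E'
from h import *
from station import ctrl
d=ctrl.get_image("wrist"); np.savez("w7.npz",**d)
yels(d); objs(d)
o=ctrl.get_obs();go(o,441,65.8,8.2,150)
E
```

```text
yel [252.  57.] 223 (array([577.1,  87.6]), 17.9, 7.8, -2.9)
yel [393.  57.] 258 (array([694.8,  82.4]), 19.7, 7.8, -2.1)
yel [258. 160.] 195 (array([574. ,   2.4]), 19.1, 7.0, -2.7)
yel [388. 160.] 194 (array([691.4,  -2.7]), 19.1, 7.0, -2.3)
yel [279. 251.] 446 (array([585.9, -83.6]), 50.1, 8.0, -2.5)
yel [368. 251.] 445 (array([672.2, -87.3]), 50.1, 8.0, -2.5)
yel [323. 251.] 192 (array([629. , -85.9]), 23.0, 7.0, -2.5)
yel [281. 331.] 345 (array([ 581.9, -169.1]), 50.3, 6.9, -2.3)
yel [323. 331.] 158 (array([ 624.9, -170.9]), 23.6, 6.9, -2.5)
yel [365. 331.] 344 (array([ 668.7, -172.9]), 50.1, 6.9, -2.6)
obj [322.  49.] 11643 (array([635. ,  80.4]), 85.8, 65.3, -2.6) nose (array([634.9,  75.9]), 56.1, 45.6, 87.3) top [0.0739 0.0765 0.0825]
obj [73. 84.] 6990 (array([441.7,  65.8]), 86.1, 36.9, 8.3) nose (array([441.5,  65.9]), 47.4, 36.7, 8.5) top [0.0627 0.0719 0.0782]
obj [323. 163.] 7995 (array([632.5,  -1. ]), 85.4, 54.1, -2.5) nose (array([632.6,  -0.8]), 53.7, 45.2, 87.6) top [0.0744 0.0764 0.0826]
t 15.9 yaw -2.45 pos [628.5 -51.  185.3] turn -10.65 shift after turn [ 14.23 -16.88   3.57] before [ 10.87 -19.22   3.57] tilt [-0.0016  0.0008]
```

Request:
send_rows:
  rows:
    - [8.5,[0,0,0],-5.3]
    - [8.5,[0,0,0],-5.3]
    - [8.5,[2.8,-3.3,0.8],0]
    - [8.5,[2.8,-3.3,0.8],0]
    - [8.5,[2.8,-3.4,0.8],0]
    - [8.5,[2.8,-3.4,1],0]
    - [8.5,[2.9,-3.4,2],0]
    - [8.5,[0,0,0],0]
    - [8.5,[0,0,0],0]

```text
t: 17.0
tool_pos: [0.4431, 0.0644, 0.1325]
tool_rot: [2.057, 2.374, 0.001]
contact_force: [0.5, -0.3, 0.3]
opening: 0.0849
grip_force: 0.0
```

```bash
python3 - <<'E'
from h import *
from station import ctrl
d=ctrl.get_image("wrist"); np.savez("w8.npz",**d)
objs(d)
o=ctrl.get_obs();go(o,441,65.8,8.2,48)
E
```

```text
obj [331.  26.] 5461 (array([435. , 199.7]), 85.0, 18.5, 28.1) nose (array([434.8, 199.7]), 45.5, 18.1, 27.9) top [0.0531 0.0716 0.0778]
obj [613. 161.] 1218 (array([636.1, 147.2]), 52.1, 14.6, -3.3) nose 0 top [0.0408 0.0419 0.0428]
obj [582. 255.] 12748 (array([623.9,  85. ]), 72.7, 65.3, 88.2) nose (array([633.8,  84.4]), 71.7, 45.9, 87.8) top [0.0603 0.0757 0.082 ]
obj [317. 242.] 7784 (array([440.9,  66.1]), 85.0, 36.2, 8.2) nose (array([440.8,  66. ]), 45.2, 36.2, 8.0) top [0.0697 0.0721 0.0785]
obj [558. 335.] 4208 (array([632.7,  13.6]), 86.2, 26.7, -2.5) nose (array([632.8,  17.8]), 47.0, 19.4, 0.2) top [0.0491 0.0726 0.0759]
t 17.1 yaw 8.15 pos [443.8  64.1 133.1] turn -0.05 shift after turn [ 0.21 -0.26  8.51] before [ 0.21 -0.26  8.51] tilt [ 0.0016 -0.0001]
```

Request:
send_rows:
  rows:
    - [8.5,[0.2,-0.25,3],0]
    - [8.5,[0,0,3],0]
    - [8.5,[0,0,1.7],0]
    - [8.5,[0,0,0.8],0]
    - [4,[0,0,0],0]
    - [4,[0,0,0],0]
    - [4,[0,0,0],0]
    - [4,[0,0,0],0]
    - [4,[0,0,0],0]
  newtons: 60

```text
t: 18.18
tool_pos: [0.4413, 0.0656, 0.0488]
tool_rot: [2.057, 2.372, 0.003]
contact_force: [1.6, -0.0, 5.7]
opening: 0.0436
grip_force: 64.1
```

```bash
python3 - <<'E'
from h import *
from station import ctrl
o=ctrl.get_obs();go(o,627,-141,-2.5,160)
E
```

```text
t 18.2 yaw 8.13 pos [441.3  65.6  48.8] turn 10.63 shift after turn [-19.83  19.49 -11.07] before [-23.09  15.49 -11.07] tilt [ 0.003  -0.0001]
```

Request:
send_rows:
  rows:
    - [4,[0,0,-2],0]
    - [4,[0,0,-4],0]
    - [4,[0,0,-5],0]
    - [4,[0,0,0],5.3]
    - [4,[-3.3,3.2,0],5.3]
    - [4,[-3.3,3.2,0],0]
    - [4,[-3.3,3.2,0],0]
    - [4,[-3.3,3.2,0],0]
    - [4,[-3.3,3.2,0],0]
    - [4,[-3.3,3.2,0],0]

```text
t: 19.42
tool_pos: [0.6262, -0.1383, 0.1556]
tool_rot: [-2.267, -2.171, 0.002]
contact_force: [0.5, -0.6, -2.1]
opening: 0.0436
grip_force: 63.2
```

Request:
send_rows:
  rows:
    - [4,[0,0,0],0]
    - [4,[0,0,0],0]

```text
t: 19.68
tool_pos: [0.6252, -0.137, 0.1558]
tool_rot: [-2.267, -2.171, 0.002]
contact_force: [-0.4, 1.3, -1.3]
opening: 0.0436
grip_force: 63.2
```

```bash
python3 - <<'E'
from h import *
from station import ctrl
d=ctrl.get_image("wrist"); np.savez("w9.npz",**d); o=ctrl.get_obs()
yels(d); f=held(d,o,0,0,0); go(o,629-f[0],-85.7-f[1],-2.5,52.8)
E
```

```text
yel [245.  47.] 271 (array([573.5,   3.1]), 18.4, 7.7, -3.0)
yel [401.  47.] 296 (array([692. ,  -2.1]), 18.6, 7.7, -2.1)
yel [270. 161.] 618 (array([585.5, -83.3]), 49.8, 8.0, -2.6)
yel [323. 161.] 283 (array([629.1, -84.8]), 24.5, 7.2, -2.5)
yel [376. 161.] 649 (array([672.4, -87.1]), 49.3, 8.0, -2.4)
held (array([ 626. , -136.2]), 85.3, 36.9, -2.1) off [0.8 0.4]
t 19.7 yaw -2.45 pos [ 625.2 -136.6  156.2] turn 0.05 shift after turn [ 5.05  0.1  10.34] before [ 5.05  0.11 10.34] tilt [-0.0022  0.0011]
```

Request:
send_rows:
  rows:
    - [4,[2,0,0],0]
    - [4,[2.1,0,1],0]
    - [4,[0.95,0,3],0]
    - [4,[0,0,3],0]
    - [4,[0,0,1.5],0]
    - [4,[0,0,0],0]
    - [4,[0,0,0],0]

```text
t: 20.6
tool_pos: [0.6294, -0.087, 0.0737]
tool_rot: [2.267, 2.172, 0.002]
contact_force: [-0.4, 0.2, -2.0]
opening: 0.0437
grip_force: 63.2
```

```bash
python3 - <<'E'
from h import *
from station import ctrl
o=ctrl.get_obs();go(o,628.2,-86,-2.5,52.8)
E
```

```text
t 20.6 yaw -2.46 pos [629.4 -87.   73.7] turn 0.04 shift after turn [ 0.09 -0.13  2.09] before [ 0.09 -0.13  2.09] tilt [ 0.0023 -0.0005]
```

Request:
send_rows:
  rows:
    - [4,[0.1,-0.1,0.5],0]
    - [4,[0,0,0.8],0]
    - [4,[0,0,0.5],0]
    - [4,[0,0,0.2],0]
    - [4,[0,0,0.1],0]
    - [4,[0,0,0],0]

```text
t: 21.35
tool_pos: [0.6278, -0.0862, 0.0529]
tool_rot: [2.269, 2.173, -0.0]
contact_force: [-4.6, -0.3, 5.4]
opening: 0.0435
grip_force: 64.1
```

```bash
python3 - <<'E'
from h import *
from station import ctrl
o=ctrl.get_obs();go(o,628.2,-86,-2.5,52.8); print(o["contact_force"])
E
```

```text
t 21.4 yaw -2.47 pos [627.8 -86.2  52.9] turn 0.03 shift after turn [0.02 0.04 0.01] before [0.02 0.04 0.01] tilt [-0.0001 -0.0002]
[-4.59440611 -0.31787527  5.36753012]
```

Request:
send_rows:
  rows:
    - [6,[0,0,0],0]
    - [8.5,[0,0,0],0]
    - [8.5,[0,0,-0.5],0]
    - [8.5,[0,0,-3],0]
    - [8.5,[0,0,-5],0]
    - [8.5,[-2,0,-5],0]
    - [8.5,[-3,0,0],0]
    - [8.5,[0,0,0],0]
    - [8.5,[0,0,0],0]

```text
t: 22.48
tool_pos: [0.6249, -0.1354, 0.1855]
tool_rot: [-2.268, -2.172, 0.0]
contact_force: [0.6, 0.2, 0.6]
opening: 0.085
grip_force: 0.0
```

```bash
python3 - <<'E'
from h import *
from station import ctrl
d=ctrl.get_image("wrist"); np.savez("w10.npz",**d)
yels(d); objs(d)
o=ctrl.get_obs();go(o,435.1,199.7,28.8,150)
E
```

```text
yel [253.  58.] 239 (array([573.8,   2.8]), 18.7, 7.8, -2.9)
yel [393.  58.] 250 (array([691.6,  -2.4]), 18.8, 7.8, -2.1)
yel [257. 161.] 197 (array([570.1, -82.9]), 19.0, 7.9, -2.7)
yel [388. 161.] 195 (array([687.8, -88. ]), 19.2, 7.9, -2.3)
yel [278. 252.] 445 (array([ 582.2, -168.5]), 50.1, 8.0, -2.5)
yel [323. 252.] 195 (array([ 625.3, -170.9]), 23.1, 7.0, -2.5)
yel [369. 252.] 448 (array([ 668.5, -172.3]), 50.1, 8.0, -2.5)
obj [323.  45.] 10198 (array([632.7,  -1.3]), 85.1, 54.2, -2.4) nose (array([632.5,  -4.2]), 48.2, 45.5, 87.6) top [0.0739 0.0765 0.0826]
obj [323. 165.] 5304 (array([628.7, -85.8]), 85.1, 35.9, -2.5) nose (array([628.7, -85.9]), 45.1, 35.7, -2.5) top [0.0744 0.0763 0.0825]
obj [ 99. 467.] 441 (array([ 405.4, -350.7]), 37.7, 26.7, -73.2) nose (array([ 405.4, -350.7]), 37.7, 26.7, -73.2) top [0.0731 0.0781 0.079 ]
t 22.5 yaw -2.45 pos [ 624.8 -135.1  185.3] turn -31.25 shift after turn [38.47 -0.49  3.59] before [ 32.63 -20.38   3.59] tilt [-0.0016  0.001 ]
```

Request:
send_rows:
  rows:
    - [8.5,[0,0,0],-10.4]
    - [8.5,[0,0,0],-10.4]
    - [8.5,[4,0,0],-10.4]
    - [8.5,[5,-0.1,0],0]
    - [8.5,[5,-0.1,0],0]
    - [8.5,[5,-0.1,0],0]
    - [8.5,[5,-0.1,0],0]
    - [8.5,[5,0,1],0]
    - [8.5,[5,0,2],0]
    - [8.5,[4,0,2],0]

```text
t: 23.78
tool_pos: [0.444, 0.2004, 0.1353]
tool_rot: [-1.598, -2.704, 0.0]
contact_force: [0.4, -0.8, 0.3]
opening: 0.0853
grip_force: 0.0
```

Request:
send_rows:
  rows:
    - [8.5,[0,0,0],0]
    - [8.5,[0,0,0],0]

```text
t: 24.02
tool_pos: [0.4458, 0.1984, 0.1363]
tool_rot: [1.599, 2.704, -0.0]
contact_force: [0.1, -1.0, -1.1]
opening: 0.085
grip_force: 0.0
```

```bash
python3 - <<'E'
from h import *
from station import ctrl
d=ctrl.get_image("wrist"); np.savez("w11.npz",**d)
objs(d)
o=ctrl.get_obs();go(o,435.1,199.7,29.3,48)
E
```

```text
obj [307. 232.] 4482 (array([434.5, 200.6]), 84.7, 18.7, 29.2) nose (array([434.2, 200.4]), 44.8, 18.6, 28.7) top [0.0576 0.0718 0.0783]
obj [510. 461.] 341 (array([660.9, 117.4]), 37.0, 9.9, -13.3) nose (array([651.3, 117.8]), 18.4, 5.8, -10.5) top [0.0677 0.0752 0.0761]
t 24.1 yaw 28.72 pos [446.4 198.1 136.8] turn -0.58 shift after turn [ 0.69 -0.91  8.88] before [ 0.68 -0.92  8.88] tilt [ 0.0009 -0.    ]
```

Request:
send_rows:
  rows:
    - [8.5,[0.8,-0.9,0],-0.4]
    - [8.5,[0,0,3.5],0]
    - [8.5,[0,0,3],0]
    - [8.5,[0,0,1.6],0]
    - [8.5,[0,0,0.8],0]
    - [4,[0,0,0],0]
    - [4,[0,0,0],0]
    - [4,[0,0,0],0]
    - [4,[0,0,0],0]
    - [4,[0,0,0],0]
  newtons: 50

```text
t: 25.32
tool_pos: [0.4353, 0.2013, 0.0488]
tool_rot: [1.59, 2.707, 0.003]
contact_force: [0.2, 0.3, 6.5]
opening: 0.0443
grip_force: 52.7
```

```bash
python3 - <<'E'
from h import *
from station import ctrl
o=ctrl.get_obs();go(o,623,-223,-2.5,160)
E
```

```text
t 25.3 yaw 29.13 pos [435.3 201.3  48.8] turn 31.63 shift after turn [-41.57  20.63 -11.1 ] before [-46.21  -4.24 -11.1 ] tilt [0.0027 0.0008]
```

Request:
send_rows:
  rows:
    - [4,[0,0,-2],0]
    - [4,[0,0,-4],0]
    - [4,[0,0,-5],0]
    - [4,[0,0,0],10.5]
    - [4,[0,0,0],10.5]
    - [4,[0,0,0],10.6]
    - [4,[-3,1.5,0],0]
    - [4,[-4.2,2.1,0],0]
    - [4,[-4.2,2.1,0],0]
    - [4,[-4.2,2.1,0],0]

```text
t: 26.58
tool_pos: [0.505, 0.0405, 0.1564]
tool_rot: [-2.268, -2.172, 0.001]
contact_force: [0.9, 0.7, -1.7]
opening: 0.0437
grip_force: 51.9
```

Request:
send_rows:
  rows:
    - [4,[-4.2,2.1,0],0]
    - [4,[-4.2,2.1,0],0]
    - [4,[-4.2,2.1,0],0]
    - [4,[-4.2,2.1,0],0]
    - [4,[-4.2,2.1,0],0]
    - [4,[-3,1.5,0],0]
    - [4,[-1.5,0.8,0],0]
    - [4,[0,0,0],0]
    - [4,[0,0,0],0]

```text
t: 27.7
tool_pos: [0.6217, -0.2173, 0.1569]
tool_rot: [-2.267, -2.173, 0.0]
contact_force: [-0.3, 0.8, -0.6]
opening: 0.0438
grip_force: 51.9
```

```bash
python3 - <<'E'
from h import *
from station import ctrl
d=ctrl.get_image("wrist"); np.savez("w12.npz",**d); o=ctrl.get_obs()
cv2.imwrite("pics/w12.png",d["frame"][:,:,::-1])
yels(d); f=held(d,o,0,0,0); go(o,625.3-f[0],-170.6-f[1],-2.5,52.8)
E
```

```text
yel [245.  54.] 279 (array([569.8, -82. ]), 17.9, 7.8, -2.9)
yel [400.  54.] 285 (array([688.2, -87.1]), 18.7, 7.8, -2.0)
yel [270. 166.] 605 (array([ 582. , -168.1]), 49.6, 7.3, -2.6)
yel [323. 166.] 284 (array([ 625.2, -170. ]), 23.9, 7.3, -2.4)
yel [375. 167.] 608 (array([ 668.8, -172.2]), 50.4, 8.1, -2.3)
held (array([ 622.7, -216.6]), 85.2, 21.4, -2.6) off [0.9 0.6]
t 27.8 yaw -2.40 pos [ 621.8 -217.2  157.1] turn 0.10 shift after turn [ 4.6   0.07 10.43] before [ 4.6   0.07 10.43] tilt [-0.0006  0.0007]
```

View pics/w12.png

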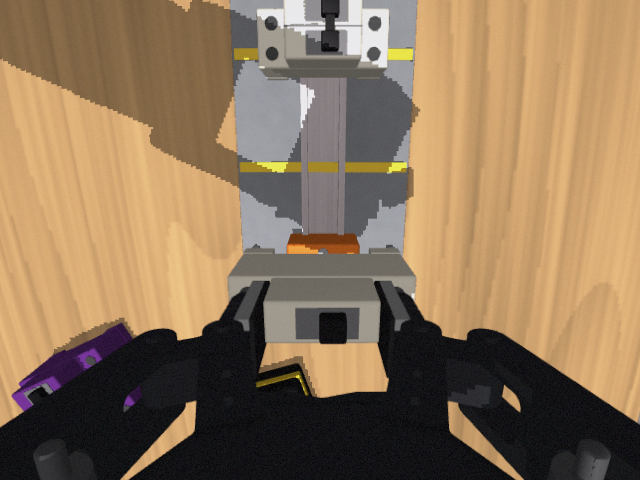

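```bash
python3 - <<'E'
from h import *
d=dict(np.load("w12.npz")); P=cloud(d)
m=(d["frame"].min(2)>85)&(abs(P[...,0]-.6218)<.022)&(abs(P[...,1]+.2172)<.04)
for lo,hi in((.172,.1775),(.1775,.181)):
    q=P[m&(P[...,2]>lo)&(P[...,2]<hi)]; print(len(q),rect(q),np.percentile(q[:,1]*1000,[1,5,50,95,99]).round(1))
E
```

```text
702 (array([ 622. , -217.2]), 43.1, 19.4, -1.6) [-220.  -209.4 -208.4 -207.4 -207.2]
2764 (array([ 622.3, -216.8]), 43.6, 18.6, -2.0) [-225.9 -224.9 -214.9 -208.3 -207.6]
```

Request:
send_rows:
  rows:
    - [4,[2,0,0],0]
    - [4,[1.7,0,1],0]
    - [4,[0.9,0,3],0]
    - [4,[0,0,3],0]
    - [4,[0,0,1.5],0]
    - [4,[0,0,0],0]
    - [4,[0,0,0],0]

```text
t: 28.62
tool_pos: [0.6251, -0.1728, 0.0737]
tool_rot: [2.267, 2.172, 0.001]
contact_force: [1.1, -0.2, -0.2]
opening: 0.0439
grip_force: 51.9
```

```bash
python3 - <<'E'
from h import *
from station import ctrl
o=ctrl.get_obs();go(o,624.4,-171,-2.5,52.8)
E
```

```text
t 28.6 yaw -2.46 pos [ 625.1 -172.8   73.7] turn 0.04 shift after turn [ 0.17 -0.08  2.09] before [ 0.17 -0.08  2.09] tilt [ 0.0021 -0.0008]
```

Request:
send_rows:
  rows:
    - [4,[0.15,-0.05,0.5],0]
    - [4,[0,0,0.8],0]
    - [4,[0,0,0.5],0]
    - [4,[0,0,0.2],0]
    - [4,[0,0,0.1],0]
    - [4,[0,0,0],0]

```text
t: 29.38
tool_pos: [0.6239, -0.1713, 0.0528]
tool_rot: [2.269, 2.173, -0.0]
contact_force: [-3.8, 1.0, 6.9]
opening: 0.0439
grip_force: 52.7
```

```bash
python3 - <<'E'
from h import *
from station import ctrl
o=ctrl.get_obs();go(o,624.4,-171,-2.5,52.8); print(o["contact_force"])
E
```

```text
t 29.4 yaw -2.47 pos [ 623.9 -171.3   52.8] turn 0.03 shift after turn [0.03 0.05 0.  ] before [0.03 0.05 0.  ] tilt [-0.0001 -0.0003]
[-3.75457014  0.96990654  6.92106071]
```

Request:
send_rows:
  rows:
    - [6,[0,0,0],0]
    - [8.5,[0,0,0],0]
    - [8.5,[0,0,-0.5],0]
    - [8.5,[0,0,-3],0]
    - [8.5,[0,0,-5],0]
    - [8.5,[-2,0,-5],0]
    - [8.5,[-3,0,0],0]
    - [8.5,[0,0,0],0]
    - [8.5,[0,0,0],0]

```text
t: 30.5
tool_pos: [0.6211, -0.2205, 0.1855]
tool_rot: [-2.268, -2.172, 0.0]
contact_force: [-0.4, 0.3, 0.1]
opening: 0.0848
grip_force: 0.0
```

```bash
python3 - <<'E'
from h import *
from station import ctrl
d=ctrl.get_image("wrist"); yels(d); objs(d)
d=ctrl.get_image("scene"); objs(d,near=[.63,-.05],rad=.25); cv2.imwrite("pics/s1.png",d["frame"][:,:,::-1])
print(ctrl.get_obs()["t"])
E
```

```text
yel [253.  58.] 235 (array([570.1, -82.3]), 18.7, 7.8, -2.9)
yel [393.  58.] 244 (array([687.9, -87.5]), 18.9, 7.8, -2.1)
yel [257. 161.] 184 (array([ 566. , -167.5]), 18.3, 7.1, -2.7)
yel [388. 161.] 196 (array([ 684.1, -172.7]), 19.2, 7.1, -2.3)
obj [323.  43.] 7783 (array([628.7, -85.8]), 84.9, 36.8, -2.9) nose (array([628.7, -86.1]), 45.8, 35.8, -2.2) top [0.0736 0.0765 0.0827]
obj [323. 166.] 2842 (array([ 624.9, -171.4]), 84.9, 18.2, -2.5) nose (array([ 624.7, -171.3]), 44.9, 17.9, -2.6) top [0.0741 0.0761 0.0827]
obj [271. 380.] 1463 (array([ 565. , -380.1]), 73.6, 41.3, 14.3) nose 0 top [0.0405 0.0415 0.0423]
obj [389. 294.] 1680 (array([636.8,  84.7]), 89.0, 73.6, -2.8) nose (array([636.7,  84.9]), 73.2, 48.1, 88.2) top [0.062  0.0764 0.0816]
obj [349. 305.] 1305 (array([ 6.336e+02, -6.000e-01]), 88.3, 55.1, -2.4) nose (array([ 6.336e+02, -4.000e-01]), 54.8, 47.8, 87.5) top [0.062  0.0769 0.0822]
obj [307. 316.] 886 (array([629.4, -85.3]), 88.2, 36.8, -2.6) nose (array([629.6, -85.2]), 48.5, 36.6, -2.3) top [0.0631 0.0765 0.0816]
obj [264. 328.] 439 (array([ 626.3, -171.2]), 86.1, 18.1, -2.5) nose (array([ 625.3, -171.2]), 47.9, 18.0, -2.2) top [0.0644 0.0756 0.0809]
30.6
```

View pics/s1.png

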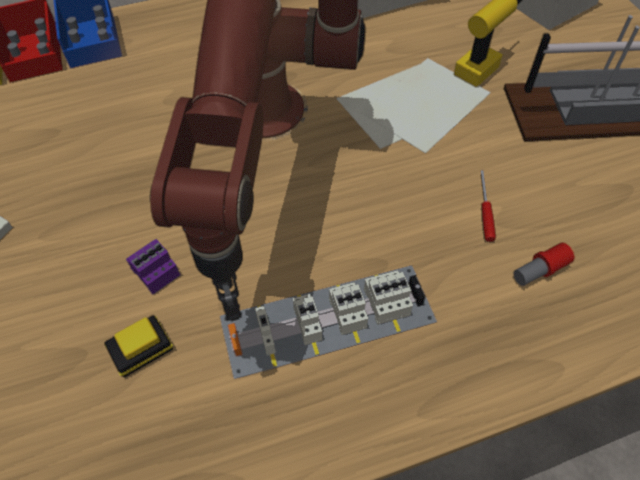

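The scene shows all four breakers seated on their marks, from one-pole at the orange stop (264,328) to four-pole at (389,294). The bystanders are undisturbed.

```bash
python3 -c "
from station import ctrl
print(ctrl.finish_job())"
```

```text
the job is handed in; nothing more can be done
None
```

The job is handed in: the four breakers stand in width order, one-pole next to the orange stop and four-pole farthest away, each measured within about 1 mm of its mark and square to the rail, after about 31 s on the robot's clock.

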